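# Erect the tray blank, stitch it and pack the tool kit

## Task

Fold all four walls of the greyboard tray blank upright so that it stands as an open box. With the tray still empty, run the corner stitcher by holding the black jog button fully down for at least three seconds, then let it go. Then pack whichever of the kit tools (swage block, loupe, bench brush, ring clamp) are on the bench into the tray, each lying on the tray floor and none on top of another, with the walls still upright; leave everything else on the bench where it is.

Things in the scene. Friction and masses are not known exactly. Their poses are not given: they have to be found in the camera images.
- tray: Flat greyboard tray blank fixed on a dark steel forming block. Origin: on the table under the centre of the block; z up; x and y along the tray's sides (at yaw 0 its x points away from the robot, +y to the left). Tray floor 140 (x) x 200 (y) mm inside the walls, its top 44 mm above the table. Four wall panels are hinged on its edges and hang out in the air, 40 mm above the table.
- tray_in (a point): centre of the tray floor's upper face (44 mm above the table), axes as the tray
- wall_near (a joint): hinge angle of the wall on the tray's -x side: 0 = lying flat outwards, 1.571 = upright (end stop). Starts a little lifted. Hinge line level, along the tray's edge, 72 mm from the tray's centre and 42 mm above the table. Panel 200 mm long, 55 mm from hinge to free edge, 4 mm thick. Stiff crease: it stays where it is left and takes about 0.07 N m to turn
- near_tongue (a point): centre of that wall's tongue, 42 mm from its hinge line, in mid-thickness. The tongue, 30 mm wide along the hinge, reaches the free edge; beside it on each side is a notch 28 mm wide, open from the free edge to 16 mm from the hinge, for a finger. Gripped across its 30 mm from above, it pivots between the pads as the wall swings up; it lags about 0.2 rad, so at the end push inwards 5 to 15 mm more
- wall_far (a joint): hinge angle of the wall on the tray's +x side: 0 = lying flat outwards, 1.571 = upright (end stop). Starts a little lifted. Hinge line level, along the tray's edge, 72 mm from the tray's centre and 42 mm above the table. Panel 200 mm long, 55 mm from hinge to free edge, 4 mm thick. Stiff crease: it stays where it is left and takes about 0.07 N m to turn
- far_tongue (a point): centre of that wall's tongue, 42 mm from its hinge line, in mid-thickness. The tongue, 30 mm wide along the hinge, reaches the free edge; beside it on each side is a notch 28 mm wide, open from the free edge to 16 mm from the hinge, for a finger. Gripped across its 30 mm from above, it pivots between the pads as the wall swings up; it lags about 0.2 rad, so at the end push inwards 5 to 15 mm more
- wall_left (a joint): hinge angle of the wall on the tray's +y side: 0 = lying flat outwards, 1.571 = upright (end stop). Starts a little lifted. Hinge line level, along the tray's edge, 102 mm from the tray's centre and 42 mm above the table. Panel 140 mm long, 55 mm from hinge to free edge, 4 mm thick. Stiff crease: it stays where it is left and takes about 0.07 N m to turn
- left_tongue (a point): centre of that wall's tongue, 42 mm from its hinge line, in mid-thickness. The tongue, 30 mm wide along the hinge, reaches the free edge; beside it on each side is a notch 28 mm wide, open from the free edge to 16 mm from the hinge, for a finger. Gripped across its 30 mm from above, it pivots between the pads as the wall swings up; it lags about 0.2 rad, so at the end push inwards 5 to 15 mm more
- wall_right (a joint): hinge angle of the wall on the tray's -y side: 0 = lying flat outwards, 1.571 = upright (end stop). Starts a little lifted. Hinge line level, along the tray's edge, 102 mm from the tray's centre and 42 mm above the table. Panel 140 mm long, 55 mm from hinge to free edge, 4 mm thick. Stiff crease: it stays where it is left and takes about 0.07 N m to turn
- right_tongue (a point): centre of that wall's tongue, 42 mm from its hinge line, in mid-thickness. The tongue, 30 mm wide along the hinge, reaches the free edge; beside it on each side is a notch 28 mm wide, open from the free edge to 16 mm from the hinge, for a finger. Gripped across its 30 mm from above, it pivots between the pads as the wall swings up; it lags about 0.2 rad, so at the end push inwards 5 to 15 mm more
- jog_top (a point): centre of the top of the black jog button (36 mm across) on a grey control box 90 x 80 x 45 mm on the robot's left; the box may stand nearer or farther. Pressed straight down
- jog (a joint): travel of the jog button: 0 = released, 0.006 m = fully down; counts as pressed beyond 0.0035 m. Spring, about 5 N fully down; it comes up when let go
- swage: steel swage block with cross grooves in its top, 80 x 30 x 26 mm, about 0.4 kg (length x, width y, height z; grips as a rigid block). Origin: its middle (half its height above what it lies on); z up; x along its length. Starts on the table on the robot's right; kit tool, may be absent
- loupe: folding loupe, white round housing beside an aluminium cover, 76 x 30 x 22 mm, 0.08 kg (length x, width y, height z; grips as a rigid block). Origin: its middle (half its height above what it lies on); z up; x along its length. Starts on the table on the robot's right; kit tool, may be absent
- brush: bench brush, wooden back above black bristles, 85 x 26 x 36 mm, 0.07 kg (length x, width y, height z; grips as a rigid block). Origin: its middle (half its height above what it lies on); z up; x along its length. Starts on the table on the robot's right; kit tool, may be absent
- clamp: wooden ring clamp, two jaws with a brass band round the middle, 85 x 28 x 26 mm, 0.09 kg (length x, width y, height z; grips as a rigid block). Origin: its middle (half its height above what it lies on); z up; x along its length. Starts on the table on the robot's right; kit tool, may be absent
- hammer: goldsmith's hammer lying beyond the tray, 200 mm; not part of the kit, leave it alone
- bowl: copper bowl, 100 mm wide, 35 mm high, beyond the tray; not part of the kit, leave it alone
- flux: amber jar 60 mm wide, 80 mm high, far left; not part of the kit, leave it alone
- tin: round flat aluminium tin, 48 mm wide, 20 mm high, near right; not part of the kit, leave it alone
- driver: screwdriver 150 mm, close to the robot; not part of the kit, leave it alone
- pumice: cork block 70 x 45 x 30 mm, far right; not part of the kit, leave it alone
- wheel: grey felt disc, 70 mm wide, 15 mm thick, near left; not part of the kit, leave it alone

How it is judged:
By the outcome, as a careful person would: the job done as asked, in the order asked, and still so for the second after the job is handed in, with the robot touching nothing.
Of swage, loupe, brush, clamp only 2 to 4 are there at a start; the rules pass over those that are not, and their reading is None.
At some moment in a run one of swage, loupe, brush, clamp may be knocked a few centimetres aside while the robot is not near it.
Once in a run the grip may slacken for a moment while it holds something.
It also fails if it takes over 210 s, if anything falls off the work surface, if the arm or the gripper's body presses on something with over 40 N, if the wrist force passes 120 N, or if a joint passes its speed limit or range.

## Robot

A 6-joint arm with a two-finger parallel gripper is mounted at the origin on the work surface. World frame = base frame: x ahead of the robot, y to its left, z up, the work surface at z = 0. Lengths are in mm, angles in rad, forces in N, time in s.
With the tool pointing down it reaches from about 250 to 800 mm from the base axis. Payload 3.9 kg.
Tool frame: the origin (TCP) lies on the centre line of the jaws, within the pads' length; the fingertips stand 17 mm ahead of it and the grasp point (between the pads) lies 2 mm behind it (env.tcp_to_tips is the distance from the TCP to the fingertips, in mm); z points along the fingers, y is the line along which they close (so a half turn about z gives the same grasp; the last joint's range is limited). The gripper opens to 85 mm and grips with 20 to 120 N. Pads are 22 mm wide; open, the fingers measure 114 mm over their backs; the gripper's body (76 mm by 85 mm) begins 54 mm behind the grasp point. The pads swing forward as they close: fully open they stand 13 mm farther back than shut.
Start: joints at [-1.221, 0.26, -0.138, 1.173, 0, 1.571], TCP at [179.918, -493.199, 248.304] pointing down, gripper open.
Joint ranges: [-2.78, 2.78], [-0.83, 1.72], [-1.28, 1.37], [-1.9, 2.12], [-1.57, 1.48], [-3.14, 3.14]. Speed limits (rad/s): [2.57, 2.57, 3.14, 3.14, 3.14, 3.14].

## Interface

Orientations are given as a rotation vector (axis times angle).
In Python, from bench import sensors, snapshot, camera_params, ticket, env gives the robot as it stands. The module is installed in compiled form; this text tells all that it offers.
- The arm moves only by the tool carry_out, never from a script. Its argument "motion" is a list of rows, each a list of 3 entries, a list of its own where there are three numbers: the turn, a rotation vector about the tool's x, y, z in rad, then the shift along the tool's x, y, z in mm, then the closure, from -1 (fully open) to 1 (shut). In form: [[[rx, ry, rz], [tx, ty, tz], gripper], ...]. A call has 1 to 5 rows; each row is the pose to reach, as a shift and turn from the pose commanded when the call began, along the tool's axes at that moment; what a row does not reach only later rows make up. A row lasts 1/12 s, in which the tool goes at most 41.7 mm and 7.16 degrees, less where a joint would pass 70% of its speed; a pose out of reach is approached as far as the arm can. A call with a gripper value outside its range is refused whole. The fingers move at their own pace and stop on an object; "newtons" is the grip in N (left out, the last holds). Time passes only in rows, so rows that repeat a pose let the fingers close. It gives the time, the measured TCP pose, the force, the opening and the grip force at its end, in the units of the state.
- sensors.observe(): the state, without advancing time (a new reading comes with each control period).
- snapshot(name): name is "side" or "top"; returns the picture (384x512x3 uint8, red, green, blue); there is no depth.
- camera_params(name): a dict with "fx", "fy", "cx", "cy" (pixels), "R" (3x3) and "t" (3): a world point X has camera coordinates R X + t. Camera axes: x right, y down, z forward; pixel columns grow to the right and rows downward; lengths in mm; the calibration is good to about 2 mm. A picture is of the moment at which its call begins. camera_params takes no time and is no camera call.
- ticket.close_job(): hands the job in; it is judged then, once.
The state is a dict: "t": time; "joint_positions": joint angles; "joint_vel": joint speeds; "joint_torque": joint torques, N m; "eef_pos": TCP position; "tool_rot": TCP orientation; "wrist_force": force on the tool from outside, world axes, zero at the start; "wrist_torque": the same for the moment, N m; "grip_width": finger opening in mm; "grip_force": force on a finger pad.
Only numpy, scipy, OpenCV 4.12 (cv2) and the standard library are available. Lean on these libraries where they do the work, as an engineer would, in place of code of your own. Each camera call takes 0.05 s, during which the arm holds its last target. There are 200 camera calls.

## Working session

There is one attempt and no reset: what is moved stays moved. The work goes in short steps, Python scripts to look and compute and a tool call to move; the robot and the scene stay as the last step left them, time stands still between calls to the robot, and variables do not carry over. Pictures are saved under pics/ and viewed, at most 14 in all, crops included, and the job is handed in when it is done.

Besides the shell and the picture viewer there is one more tool, called after "Request:" by a JSON object that holds its "api" and its "payload". carry_out: Moves the arm, as the interface text tells. Its arguments: {"type":"object","properties":{"motion":{"type":"array","items":{"type":"array"}},"newtons":{"type":"number"}},"required":["motion"]}

```bash
mkdir -p pics; python3 - <<'E'
from bench import sensors,snapshot,camera_params,env
import cv2,numpy as np
for n in("top","side"):
    cv2.imwrite(f"pics/{n}0.png",cv2.resize(snapshot(n)[:,:,::-1],(800,600),interpolation=cv2.INTER_CUBIC))
    p=camera_params(n);print(n,p['fx'],p['cx'],p['cy'],(-np.array(p['R']).T@p['t']).round(),np.array(p['R']).round(3).tolist())
s=sensors.observe();print(s['t'],s['eef_pos'],s['tool_rot'],s['grip_width'],env.tcp_to_tips)
E
```

```text
top 449.66440899649245 250.9658145279481 191.71399533844632 [ 450.   -2. 1161.] [[0.027, -0.999, -0.018], [-0.993, -0.025, -0.117], [0.117, 0.021, -0.993]]
side 455.8263862116671 254.2188723750356 199.84170163527602 [ 765. 1138.  944.] [[-0.987, 0.159, 0.005], [0.091, 0.59, -0.802], [-0.131, -0.791, -0.597]]
0.1 [ 179.70221271 -492.66025722  247.53338556] [-3.09193669e+00 -5.46337489e-01  5.28696624e-04] 85.45345667267837 17.0
```

View pics/top0.png

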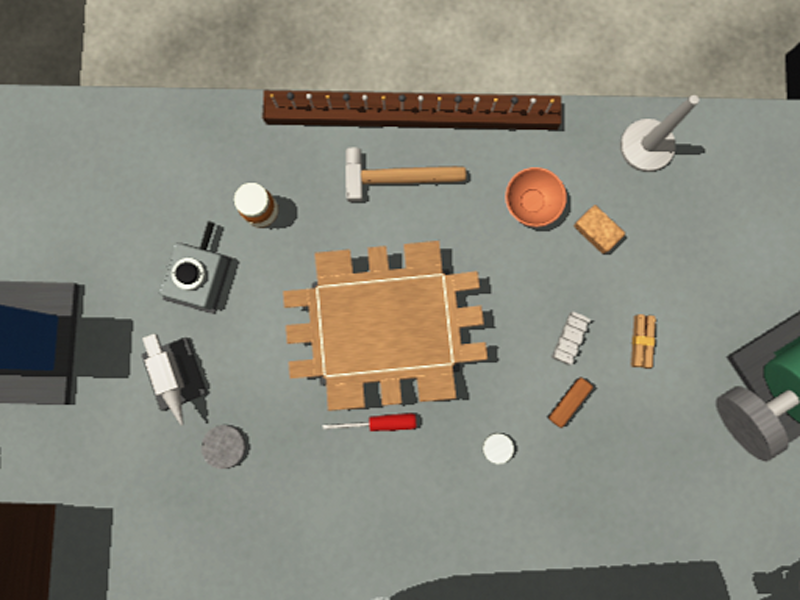

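View pics/side0.png

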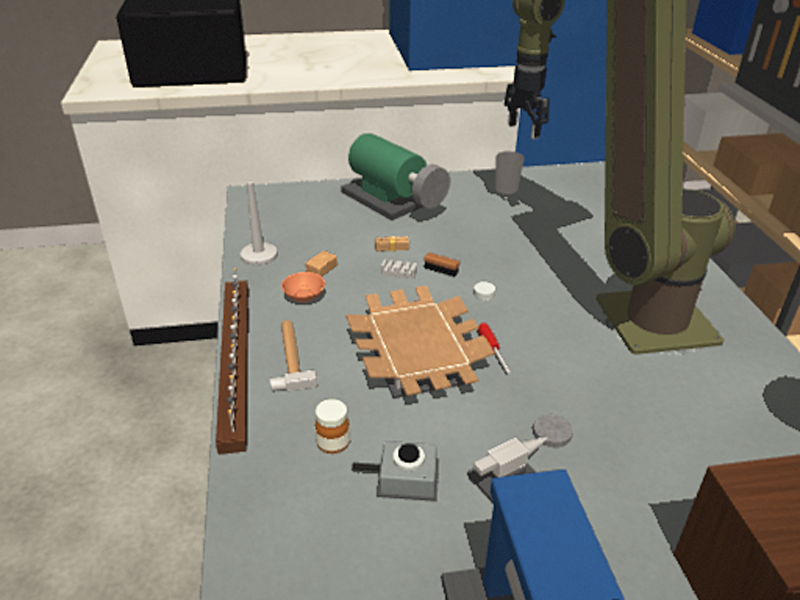

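The top view shows the tray (800 px corners about (316,286), (444,274), (455,363), (325,377)) and the jog button at (187,272). It also shows the swage at (573,338), clamp at (644,341) and brush at (571,402). The loupe is absent, since the white disc at (499,448) is the tin. The driver lies just below the near wall, at (393,422).

```bash
cat > h.py <<'E'
from bench import sensors,snapshot,camera_params,env,ticket
import cv2,numpy as np
from scipy.spatial.transform import Rotation as Ro
P={n:camera_params(n) for n in("top","side")}
def ray(n,uv,z):
    p=P[n];R=np.array(p['R']);c=-R.T@np.array(p['t'])
    uv=np.atleast_2d(np.float64(uv));d=np.c_[(uv[:,0]-p['cx'])/p['fx'],(uv[:,1]-p['cy'])/p['fy'],np.ones(len(uv))]@R
    return c+d*((z-c[2])/d[:,2])[:,None]
def big(mask,box):
    m=np.zeros_like(mask);x0,y0,x1,y1=box;m[y0:y1,x0:x1]=mask[y0:y1,x0:x1]
    m=cv2.morphologyEx(m,cv2.MORPH_CLOSE,np.ones((5,5),np.uint8))
    c=cv2.findContours(m,cv2.RETR_EXTERNAL,cv2.CHAIN_APPROX_NONE)[0]
    return max(c,key=cv2.contourArea)[:,0]
def rect(n,c,z):
    w=ray(n,c,z)[:,:2]; (x,y),(a,b),_=r=cv2.minAreaRect(w.astype(np.float32))
    q=cv2.boxPoints(r);e=max(q[1]-q[0],q[2]-q[1],key=np.linalg.norm)
    return np.round([x,y,a,b,np.degrees(np.arctan2(e[1],e[0]))%180],1)
def state():
    s=sensors.observe();R=Ro.from_rotvec(s['tool_rot']).as_matrix()
    return s,R,np.degrees(np.arctan2(R[1,0],R[0,0]))
def go(pos,yaw=None):
    "tool-frame shift (and turn about z) from here to pos, yaw"
    s,R,y=state();d=R.T@(np.array(pos)-s['eef_pos'])
    rz=0 if yaw is None else np.radians((y-yaw+180)%360-180)
    print('shift',d.round(1),'rz',round(rz,3),'n',round(np.linalg.norm(d)/41.7,1),round(abs(rz)/.125,1))
def tools():
    im=snapshot("top");h=cv2.cvtColor(im,cv2.COLOR_RGB2HSV);out={}
    bg=cv2.inRange(h,(0,85,40),(30,255,255))
    return im,h,bg
E
python3 - <<'E'
from h import *
im,h,_=tools();a=im.astype(int)
print({k:im[v].tolist() for k,v in dict(table=(250,330),swage=(216,367),clamp=(210,417),brush=(257,365),shadow=(180,145),line=(206,203)).items()})
white=((a.min(2)>190)).astype(np.uint8)*255
c=big(white,(195,168,300,248));print('tray',rect("top",c,44), len(c))
sat=cv2.inRange(h,(0,80,60),(35,255,255))
for n,b,z in(("clamp",(395,190,435,245),13),("brush",(340,235,385,280),32)):
    print(n,rect("top",big(sat,b),z))
gray=((a.max(2)-a.min(2)<30)&(a.min(2)>150)).astype(np.uint8)*255
c=big(gray,(345,190,385,240));print('swage',rect("top",c,13))
blk=((a.max(2)<60)).astype(np.uint8)*255
c=big(blk,(108,163,132,186));u=cv2.minEnclosingCircle(c)[0];print('jog top',u,ray("top",u,55))
s=snapshot("side").astype(int)
blk=((s.max(2)<60)).astype(np.uint8)*255
c=big(blk,(250,280,275,302));u2=cv2.minEnclosingCircle(c)[0]
A=[];B=[]
def tri(u,v):
    A=[];B=[]
    for n,w in(("top",u),("side",v)):
        p0,p1=ray(n,w,0)[0],ray(n,w,100)[0];d=(p1-p0)/np.linalg.norm(p1-p0);M=np.eye(3)-np.outer(d,d);A.append(M);B.append(M@p0)
    return np.linalg.lstsq(np.vstack(A),np.hstack(B),rcond=None)[0]
print('jog side',u2,tri(u,u2))
k=1.5625
for nm,uv in dict(near=(391,392),far=(377,260),left=(300,334),right=(468,318),driver=(393,422),driverend=(415,415)).items(): print(nm,ray("top",np.array(uv)/k,45)[0].round())
E
```

```text
{'table': [147, 153, 144], 'swage': [221, 214, 202], 'clamp': [217, 162, 101], 'brush': [174, 104, 58], 'shadow': [64, 66, 62], 'line': [191, 138, 86]}
tray [503.5 -73.9   4.9   2.5   1. ] 5
clamp [ 528.7 -387.5   37.4   85.6  173.2]
brush [ 427.8 -265.1   28.1   85.6  142.8]
swage [ 531.7 -270.8   33.5   82.5  157.5]
jog top (119.42941284179688, 174.91175842285156) [[614.34468819 351.08633502  55.        ]]
jog side (261.0454406738281, 289.8636474609375) [614.58638443 349.91491715  58.13653481]
near [435.  19.  45.]
far [645.  47.  45.]
left [523. 167.  45.]
right [ 555. -100.   45.]
driver [388.  15.  45.]
driverend [400. -20.  45.]
```

```bash
python3 - <<'E'
from h import *
im,h,_=tools()
m=cv2.inRange(h,(0,0,150),(40,95,255))
c=big(m,(195,165,300,250));print('tray',rect("top",c,44),len(c))
b=cv2.inRange(h,(5,90,90),(25,255,255))
c2=big(b|m,(175,145,325,268));print('whole',rect("top",c2,46),len(c2), cv2.contourArea(c2))
c=cv2.approxPolyDP(cv2.convexHull(c),4,True);print(ray("top",c[:,0],44).round(1)[:,:2].tolist())
E
```

```text
tray [562.5  43.3 192.5 222.6  97.1] 320
whole [542.5  34.1 255.2 317.   97.1] 672 9369.0
[[623.5, -60.5], [481.3, -73.1], [461.1, 126.8], [597.7, 159.8], [646.4, 149.2]]
```

Request:
{"api": "carry_out", "payload": {"motion": [[[0, 0, -0.1], [33, -16, 7], -0.06], [[0, 0, -0.2], [66, -32, 13], -0.06], [[0, 0, -0.3], [99, -47, 20], -0.06], [[0, 0, -0.4], [132, -62, 26], -0.06], [[0, 0, -0.45], [163, -77, 33], -0.06]], "newtons": 40}}

```text
t: 0.67
eef_pos: [307.7, -363.8, 215.1]
tool_rot: [2.891, 1.228, 0.001]
wrist_force: [0.1, 0.0, 0.2]
grip_width: 45.5
grip_force: 0.0
```

Request:
{"api": "carry_out", "payload": {"motion": [[[0, 0, -0.1], [36, 0, 7], -0.06], [[0, 0, -0.2], [72, 0, 13], -0.06], [[0, 0, -0.3], [108, 0, 20], -0.06], [[0, 0, -0.4], [144, 0, 26], -0.06], [[0, 0, -0.45], [180, 1, 33], -0.06]]}}

```text
t: 1.08
eef_pos: [433.7, -235.0, 182.2]
tool_rot: [2.544, 1.843, 0.0]
wrist_force: [0.1, -1.4, 0.2]
grip_width: 45.5
grip_force: 0.0
```

Request:
{"api": "carry_out", "payload": {"motion": [[[0, 0, -0.1], [33, 16, 7], -0.06], [[0, 0, -0.2], [66, 32, 13], -0.06], [[0, 0, -0.3], [99, 47, 20], -0.06], [[0, 0, -0.4], [132, 62, 26], -0.06], [[0, 0, -0.45], [162, 79, 33], -0.06]]}}

```text
t: 1.5
eef_pos: [559.7, -105.8, 149.0]
tool_rot: [-2.068, -2.365, -0.0]
wrist_force: [1.0, -0.6, 0.5]
grip_width: 45.5
grip_force: 0.0
```

```bash
cat >> h.py <<'E'
C=np.array([541.5,34.]);TY=7.1
def T(x,y,z,dx=0):
    t=np.radians(TY);return [C[0]+x*np.cos(t)-y*np.sin(t),C[1]+x*np.sin(t)+y*np.cos(t),z]
E
python3 - <<'E'
from h import *
s,R,y=state();print(s['t'],s['eef_pos'].round(1),y,s['grip_width'],s['joint_positions'].round(2),s['wrist_force'].round(1))
go(T(0,-143.5,47),97.1)
E
```

```text
1.5 [ 559.7 -105.8  149. ] 97.67581420757153 45.50755381307025 [-0.19  0.39 -0.21  0.97  0.    1.25] [ 1.  -0.6  0.5]
shift [ -2.5  -0.8 102. ] rz 0.01 n 2.4 0.1
```

Request:
{"api": "carry_out", "payload": {"motion": [[[0, 0, 0.01], [-2.5, -1, 40], -0.06], [[0, 0, 0.01], [-2.5, -1, 70], -0.06], [[0, 0, 0.01], [-2.5, -1, 90], -0.06], [[0, 0, 0.01], [-2.5, -1, 104], -0.06], [[0, 0, 0.01], [-2.5, -1, 104], -0.06]]}}

```text
t: 1.92
eef_pos: [555.3, -109.7, 41.8]
tool_rot: [-2.081, -2.345, 0.006]
wrist_force: [-1.2, 0.2, -0.2]
grip_width: 45.4
grip_force: 0.0
```

Request:
{"api": "carry_out", "payload": {"motion": [[[0, 0, 0], [0, 0, 0], 0.5], [[0, 0, 0], [0, 0, 0], 0.5], [[0, 0, 0], [0, 0, 0], 0.5], [[0, 0, 0], [0, 0, 0], 0.5], [[0, 0, 0], [0, 0, 0], 0.5]], "newtons": 30}}

```text
t: 2.33
eef_pos: [559.3, -110.0, 46.2]
tool_rot: [2.084, 2.349, 0.004]
wrist_force: [2.9, 4.2, -3.6]
grip_width: 29.3
grip_force: 30.1
```

```bash
python3 - <<'E'
from h import *
cv2.imwrite("pics/grip1.png",cv2.resize(snapshot("side")[180:270,205:325,::-1],(600,450)))
E
```

```text
(no output)
```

View pics/grip1.png

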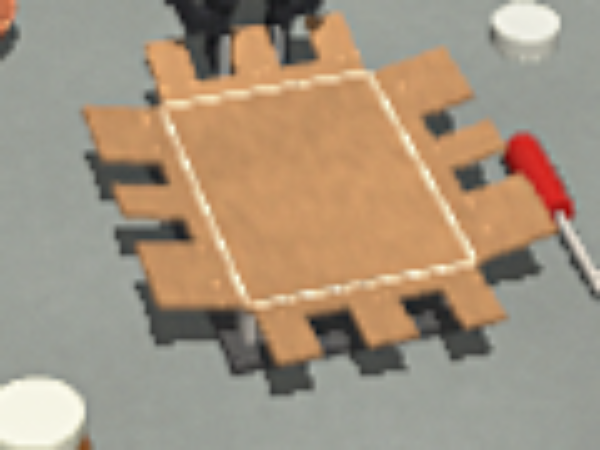

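The fingers straddle the right tongue (at about (255,45) in the crop) and grip it at 29 mm. Next I swing the wall up.

Request:
{"api": "carry_out", "payload": {"motion": [[[0, 0, 0], [1, 0, -5], 0.5], [[0, 0, 0], [3, 0, -10], 0.5], [[0, 0, 0], [6, 0, -16], 0.5], [[0, 0, 0], [9.5, 0, -21], 0.5], [[0, 0, 0], [14, 0, -25], 0.5]]}}

```text
t: 2.8
eef_pos: [557.7, -97.8, 70.8]
tool_rot: [2.084, 2.346, -0.002]
wrist_force: [4.7, -2.8, -8.5]
grip_width: 28.9
grip_force: 31.2
```

Request:
{"api": "carry_out", "payload": {"motion": [[[0, 0, 0], [5, 0, -4], 0.5], [[0, 0, 0], [10, 0, -7], 0.5], [[0, 0, 0], [16, 0, -9], 0.5], [[0, 0, 0], [22, 0, -10.5], 0.5], [[0, 0, 0], [28, 0, -11], 0.5]]}}

```text
t: 3.22
eef_pos: [554.7, -72.7, 82.9]
tool_rot: [2.082, 2.34, -0.008]
wrist_force: [2.4, -9.4, -1.9]
grip_width: 29.3
grip_force: 32.3
```

Request:
{"api": "carry_out", "payload": {"motion": [[[0, 0, 0], [3, 0, 0], 0.5], [[0, 0, 0], [6, 0, 0], 0.5], [[0, 0, 0], [9, 0, 0], 0.5], [[0, 0, 0], [10, 0, 0], 0.5], [[0, 0, 0], [10, 0, 0], 0.5]]}}

```text
t: 3.63
eef_pos: [553.5, -62.6, 83.1]
tool_rot: [2.082, 2.341, -0.007]
wrist_force: [2.3, -8.2, 0.0]
grip_width: 29.3
grip_force: 32.7
```

```bash
python3 - <<'E'
from h import *
cv2.imwrite("pics/up1.png",cv2.resize(snapshot("side")[170:270,205:325,::-1],(600,500)))
go(T(0,-102,82),97.1)
E
```

```text
shift [-4.7  0.1  1.2] rz -0.007 n 0.1 0.1
```

View pics/up1.png

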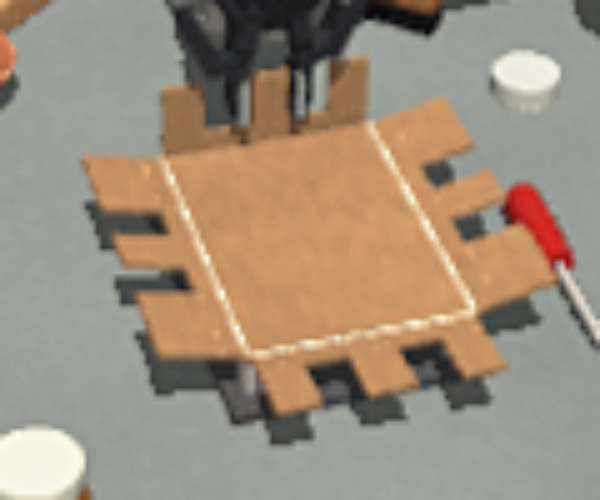

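The right wall stands nearly upright, at about (265,100) in the crop. I'll push it a little more, release and move up.

Request:
{"api": "carry_out", "payload": {"motion": [[[0, 0, 0], [4, 0, 0], 0.5], [[0, 0, 0], [7, 0, 0], 0.5], [[0, 0, 0], [7, 0, 0], 0.5], [[0, 0, 0], [7, 0, 0], 0.5], [[0, 0, 0], [7, 0, 0], 0.5]]}}

```text
t: 4.1
eef_pos: [553.3, -61.5, 83.1]
tool_rot: [2.08, 2.331, -0.021]
wrist_force: [3.8, -25.0, -2.8]
grip_width: 29.2
grip_force: 32.4
```

Request:
{"api": "carry_out", "payload": {"motion": [[[0, 0, 0], [0, 0, 0], -0.06], [[0, 0, 0], [0, 0, 0], -0.06], [[0, 0, 0], [0, 0, 0], -0.06], [[0, 0, 0], [0, 0, -30], -0.06], [[0, 0, 0], [0, 0, -65], -0.06]]}}

```text
t: 4.52
eef_pos: [547.9, -51.1, 144.6]
tool_rot: [-2.081, -2.345, 0.007]
wrist_force: [1.2, -0.6, -0.8]
grip_width: 45.6
grip_force: 0.0
```

```bash
python3 - <<'E'
from h import *
cv2.imwrite("pics/up1b.png",cv2.resize(snapshot("side")[170:270,205:325,::-1],(600,500)))
go(T(0,143.5,150),-82.9)
go(T(113.5,0,150),187.1);go(T(-113.5,0,150),187.1)
E
```

```text
shift [229.9  -2.2   3. ] rz 3.137 n 5.5 25.1
shift [ 86.8 111.9   3.9] rz -1.575 n 3.4 12.6
shift [  85.9 -115.1    2.5] rz -1.575 n 3.4 12.6
```

View pics/up1b.png

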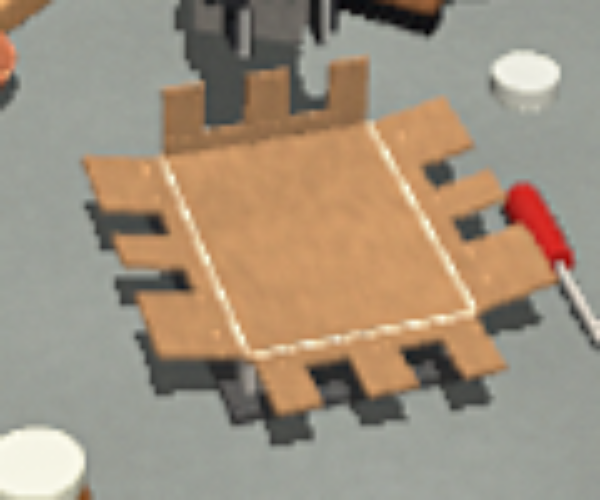

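The right wall is upright. The left wall is next, with the same yaw.

Request:
{"api": "carry_out", "payload": {"motion": [[[0, 0, 0], [41, 0, 0], -0.06], [[0, 0, 0], [82, -1, 0], -0.06], [[0, 0, 0], [123, -1, 1], -0.06], [[0, 0, 0], [164, -2, 2], -0.06], [[0, 0, 0], [204, -2, 3], -0.06]]}}

```text
t: 4.98
eef_pos: [523.9, 152.6, 143.8]
tool_rot: [2.085, 2.35, 0.0]
wrist_force: [0.5, -0.7, 0.6]
grip_width: 45.1
grip_force: 0.0
```

Request:
{"api": "carry_out", "payload": {"motion": [[[0, 0, 0], [27, 0, 10], -0.06], [[0, 0, 0], [27, 0, 40], -0.06], [[0, 0, 0], [27, 0, 75], -0.06], [[0, 0, 0], [27, 0, 100], -0.06], [[0, 0, 0], [27, 0, 104], -0.06]]}}

```text
t: 5.4
eef_pos: [517.6, 176.9, 35.4]
tool_rot: [-2.081, -2.348, 0.011]
wrist_force: [-1.3, 0.2, -0.6]
grip_width: 45.0
grip_force: 0.0
```

Request:
{"api": "carry_out", "payload": {"motion": [[[0, 0, 0], [0, 0, 0], 0.5], [[0, 0, 0], [0, 0, 0], 0.5], [[0, 0, 0], [0, 0, 0], 0.5], [[0, 0, 0], [0, 0, 0], 0.5], [[0, 0, 0], [0, 0, 0], 0.5]]}}

```text
t: 5.82
eef_pos: [523.4, 177.4, 40.6]
tool_rot: [2.085, 2.348, 0.004]
wrist_force: [4.4, -1.3, -3.8]
grip_width: 29.7
grip_force: 30.3
```

```bash
python3 - <<'E'
from h import *
go(T(0,143.5,47),97.1)
print(state()[0]['wrist_force'])
E
```

```text
shift [-1.1  0.2 -6.4] rz -0.005 n 0.2 0.0
[ 4.39378403 -1.28200352 -3.75926065]
```

Request:
{"api": "carry_out", "payload": {"motion": [[[0, 0, 0], [-1, 0, -5], 0.5], [[0, 0, 0], [-3, 0, -10], 0.5], [[0, 0, 0], [-6, 0, -16], 0.5], [[0, 0, 0], [-9.5, 0, -21], 0.5], [[0, 0, 0], [-14, 0, -25], 0.5]]}}

```text
t: 6.23
eef_pos: [524.8, 165.9, 65.5]
tool_rot: [-2.083, -2.349, -0.01]
wrist_force: [2.8, 6.1, -6.9]
grip_width: 29.7
grip_force: 32.3
```

Request:
{"api": "carry_out", "payload": {"motion": [[[0, 0, 0], [-5, 0, -4], 0.5], [[0, 0, 0], [-10, 0, -7], 0.5], [[0, 0, 0], [-16, 0, -9], 0.5], [[0, 0, 0], [-22, 0, -10.5], 0.5], [[0, 0, 0], [-28, 0, -11], 0.5]]}}

```text
t: 6.65
eef_pos: [528.0, 140.7, 77.5]
tool_rot: [-2.078, -2.347, -0.017]
wrist_force: [0.3, 13.3, 1.1]
grip_width: 29.0
grip_force: 34.9
```

Request:
{"api": "carry_out", "payload": {"motion": [[[0, 0, 0], [-4, 0, 0], 0.5], [[0, 0, 0], [-8, 0, 0], 0.5], [[0, 0, 0], [-12, 0, 0], 0.5], [[0, 0, 0], [-16, 0, 0], 0.5], [[0, 0, 0], [-16, 0, 0], 0.5]]}}

```text
t: 7.07
eef_pos: [529.8, 125.8, 77.2]
tool_rot: [-2.076, -2.346, -0.02]
wrist_force: [1.8, 16.3, -2.3]
grip_width: 29.6
grip_force: 35.0
```

Request:
{"api": "carry_out", "payload": {"motion": [[[0, 0, 0], [0, 0, 0], -0.06], [[0, 0, 0], [0, 0, 0], -0.06], [[0, 0, 0], [0, 0, 0], -0.06], [[0, 0, 0], [0, 0, -30], -0.06], [[0, 0, 0], [0, 0, -65], -0.06]]}}

```text
t: 7.48
eef_pos: [525.6, 118.7, 138.8]
tool_rot: [-2.083, -2.346, 0.01]
wrist_force: [0.6, 0.7, 0.7]
grip_width: 45.2
grip_force: 0.0
```

```bash
python3 - <<'E'
from h import *
cv2.imwrite("pics/up2.png",cv2.resize(snapshot("side")[170:270,205:325,::-1],(600,500)))
go(T(113.5,0,150),187.1);go(T(-113.5,0,150),187.1)
E
```

```text
shift [-86.  113.9  -2. ] rz -1.576 n 3.4 12.6
shift [ -87.2 -113.1   -3.5] rz -1.576 n 3.4 12.6
```

View pics/up2.png

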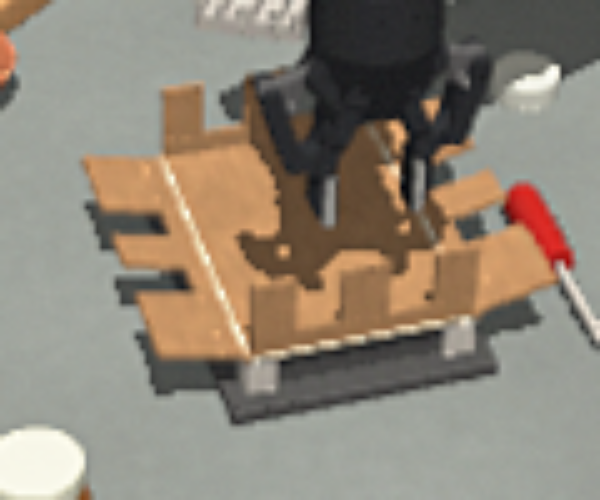

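The left wall is up too, at about (365,300) in the crop. The far wall is next.

Request:
{"api": "carry_out", "payload": {"motion": [[[0, 0, 0], [-25, 32, -3], -0.06], [[0, 0, 0], [-50, 65, -6], -0.06], [[0, 0, 0], [-75, 98, -6], -0.06], [[0, 0, 0], [-86, 114, -6], -0.06], [[0, 0, 0], [-86, 114, -6], -0.06]]}}

```text
t: 7.95
eef_pos: [656.3, 45.0, 146.4]
tool_rot: [2.088, 2.343, 0.003]
wrist_force: [-0.2, -0.3, -0.5]
grip_width: 45.1
grip_force: 0.0
```

Request:
{"api": "carry_out", "payload": {"motion": [[[0, 0, -0.12], [0, 0, 0], -0.06], [[0, 0, -0.24], [0, 0, 0], -0.06], [[0, 0, -0.36], [0, 0, 0], -0.06], [[0, 0, -0.48], [0, 0, 0], -0.06], [[0, 0, -0.525], [0, 0, 0], -0.06]]}}

```text
t: 8.37
eef_pos: [650.9, 47.9, 146.3]
tool_rot: [-1.397, -2.812, 0.001]
wrist_force: [0.6, 0.4, -0.1]
grip_width: 45.3
grip_force: 0.0
```

Request:
{"api": "carry_out", "payload": {"motion": [[[0, 0, -0.12], [0, 0, 0], -0.06], [[0, 0, -0.24], [0, 0, 0], -0.06], [[0, 0, -0.36], [0, 0, 0], -0.06], [[0, 0, -0.48], [0, 0, 0], -0.06], [[0, 0, -0.525], [0, 0, 0], -0.06]]}}

```text
t: 8.78
eef_pos: [650.9, 48.0, 146.4]
tool_rot: [-0.619, -3.079, 0.0]
wrist_force: [-0.2, 0.3, 0.0]
grip_width: 45.0
grip_force: 0.0
```

Request:
{"api": "carry_out", "payload": {"motion": [[[0, 0, -0.12], [0, 0, 0], -0.06], [[0, 0, -0.24], [0, 0, 0], -0.06], [[0, 0, -0.36], [0, 0, 0], -0.06], [[0, 0, -0.48], [0, 0, 0], -0.06], [[0, 0, -0.525], [0, 0, 0], -0.06]]}}

```text
t: 9.2
eef_pos: [650.9, 48.0, 146.4]
tool_rot: [0.201, -3.134, -0.0]
wrist_force: [-0.0, 0.4, -0.1]
grip_width: 45.2
grip_force: 0.0
```

```bash
python3 - <<'E'
from h import *
go(T(113.5,0,46),187.1)
E
```

```text
shift [ -3.3  -0.4 100.4] rz 0.004 n 2.4 0.0
```

Request:
{"api": "carry_out", "payload": {"motion": [[[0, 0, 0], [-3, 0, 35], -0.06], [[0, 0, 0], [-3, 0, 65], -0.06], [[0, 0, 0], [-3, 0, 90], -0.06], [[0, 0, 0], [-3, 0, 100], -0.06], [[0, 0, 0], [-3, 0, 100], -0.06]]}}

```text
t: 9.62
eef_pos: [651.7, 48.1, 43.4]
tool_rot: [0.193, -3.129, -0.0]
wrist_force: [-1.0, -0.5, -0.3]
grip_width: 45.4
grip_force: 0.0
```

Request:
{"api": "carry_out", "payload": {"motion": [[[0, 0, 0], [0, 0, 0], 0.5], [[0, 0, 0], [0, 0, 0], 0.5], [[0, 0, 0], [0, 0, 0], 0.5], [[0, 0, 0], [0, 0, 0], 0.5], [[0, 0, 0], [0, 0, 0], 0.5]]}}

```text
t: 10.03
eef_pos: [655.4, 48.3, 47.5]
tool_rot: [-0.193, 3.134, 0.0]
wrist_force: [-0.8, 0.4, 1.1]
grip_width: 29.1
grip_force: 30.1
```

Request:
{"api": "carry_out", "payload": {"motion": [[[0, 0, 0], [1, 0, -5], 0.5], [[0, 0, 0], [3, 0, -10], 0.5], [[0, 0, 0], [6, 0, -16], 0.5], [[0, 0, 0], [9.5, 0, -21], 0.5], [[0, 0, 0], [14, 0, -25], 0.5]]}}

```text
t: 10.45
eef_pos: [641.7, 46.5, 71.7]
tool_rot: [-0.193, 3.134, 0.0]
wrist_force: [3.5, -0.0, -9.7]
grip_width: 29.4
grip_force: 31.5
```

Request:
{"api": "carry_out", "payload": {"motion": [[[0, 0, 0], [5, 0, -4], 0.5], [[0, 0, 0], [10, 0, -7], 0.5], [[0, 0, 0], [16, 0, -9], 0.5], [[0, 0, 0], [22, 0, -10.5], 0.5], [[0, 0, 0], [28, 0, -11], 0.5]]}}

```text
t: 10.87
eef_pos: [616.5, 43.4, 84.4]
tool_rot: [-0.193, 3.128, 0.001]
wrist_force: [7.9, 1.1, -6.1]
grip_width: 29.1
grip_force: 30.4
```

Request:
{"api": "carry_out", "payload": {"motion": [[[0, 0, 0], [4, 0, 0], 0.5], [[0, 0, 0], [8, 0, 0], 0.5], [[0, 0, 0], [12, 0, 0], 0.5], [[0, 0, 0], [16, 0, 0], 0.5], [[0, 0, 0], [16, 0, 0], 0.5]]}}

```text
t: 11.28
eef_pos: [605.9, 42.1, 85.2]
tool_rot: [-0.193, 3.118, 0.002]
wrist_force: [17.4, 3.0, -14.1]
grip_width: 29.0
grip_force: 32.1
```

Request:
{"api": "carry_out", "payload": {"motion": [[[0, 0, 0], [0, 0, 0], -0.06], [[0, 0, 0], [0, 0, 0], -0.06], [[0, 0, 0], [0, 0, 0], -0.06], [[0, 0, 0], [0, 0, -30], -0.06], [[0, 0, 0], [0, 0, -65], -0.06]]}}

```text
t: 11.7
eef_pos: [593.7, 40.7, 145.7]
tool_rot: [0.193, -3.127, 0.0]
wrist_force: [0.4, -0.3, 0.1]
grip_width: 45.5
grip_force: 0.0
```

Request:
{"api": "carry_out", "payload": {"motion": [[[0, 0, 0], [41, 0, 0], -0.06], [[0, 0, 0], [82, 0, 0], -0.06], [[0, 0, 0], [123, 0, 0], -0.06], [[0, 0, 0], [164, 0, 0], -0.06], [[0, 0, 0], [175, 0, 0], -0.06]]}}

```text
t: 12.12
eef_pos: [414.1, 18.8, 146.4]
tool_rot: [0.192, -3.126, 0.0]
wrist_force: [-1.7, 0.8, 0.0]
grip_width: 45.1
grip_force: 0.0
```

```bash
python3 - <<'E'
from h import *
go(T(-113.5,0,46),187.1)
E
```

```text
shift [-15.8  -0.7 100.3] rz -0.001 n 2.4 0.0
```

Request:
{"api": "carry_out", "payload": {"motion": [[[0, 0, 0], [-15, 0, 20], -0.06], [[0, 0, 0], [-15, 0, 55], -0.06], [[0, 0, 0], [-15, 0, 85], -0.06], [[0, 0, 0], [-15, 0, 100], -0.06], [[0, 0, 0], [-15, 0, 100], -0.06]]}}

```text
t: 12.53
eef_pos: [434.9, 21.2, 44.9]
tool_rot: [0.193, -3.128, -0.0]
wrist_force: [-0.7, 0.9, -1.0]
grip_width: 45.0
grip_force: 0.0
```

Request:
{"api": "carry_out", "payload": {"motion": [[[0, 0, 0], [0, 0, 0], 0.5], [[0, 0, 0], [0, 0, 0], 0.5], [[0, 0, 0], [0, 0, 0], 0.5], [[0, 0, 0], [0, 0, 0], 0.5], [[0, 0, 0], [0, 0, 0], 0.5]]}}

```text
t: 12.95
eef_pos: [438.4, 21.2, 48.0]
tool_rot: [0.193, -3.136, 0.001]
wrist_force: [-2.6, -1.3, 1.5]
grip_width: 29.3
grip_force: 30.2
```

Request:
{"api": "carry_out", "payload": {"motion": [[[0, 0, 0], [-1, 0, -5], 0.5], [[0, 0, 0], [-3, 0, -10], 0.5], [[0, 0, 0], [-6, 0, -16], 0.5], [[0, 0, 0], [-9.5, 0, -21], 0.5], [[0, 0, 0], [-14, 0, -25], 0.5]]}}

```text
t: 13.37
eef_pos: [451.6, 22.9, 72.0]
tool_rot: [0.193, -3.133, 0.001]
wrist_force: [-0.5, -2.3, -18.5]
grip_width: 28.8
grip_force: 31.0
```

Request:
{"api": "carry_out", "payload": {"motion": [[[0, 0, 0], [-5, 0, -4], 0.5], [[0, 0, 0], [-10, 0, -7], 0.5], [[0, 0, 0], [-16, 0, -9], 0.5], [[0, 0, 0], [-22, 0, -10.5], 0.5], [[0, 0, 0], [-28, 0, -11], 0.5]]}}

```text
t: 13.78
eef_pos: [476.9, 26.1, 82.8]
tool_rot: [0.193, -3.128, 0.001]
wrist_force: [-9.0, -4.9, -8.6]
grip_width: 28.8
grip_force: 30.2
```

Request:
{"api": "carry_out", "payload": {"motion": [[[0, 0, 0], [-4, 0, 0], 0.5], [[0, 0, 0], [-8, 0, 0], 0.5], [[0, 0, 0], [-12, 0, 0], 0.5], [[0, 0, 0], [-16, 0, 0], 0.5], [[0, 0, 0], [-16, 0, 0], 0.5]]}}

```text
t: 14.2
eef_pos: [482.3, 26.8, 82.1]
tool_rot: [0.191, -3.109, 0.004]
wrist_force: [-28.3, -6.8, 14.1]
grip_width: 28.1
grip_force: 30.7
```

Request:
{"api": "carry_out", "payload": {"motion": [[[0, 0, 0], [0, 0, 0], -0.06], [[0, 0, 0], [0, 0, 0], -0.06], [[0, 0, 0], [0, 0, 0], -0.06], [[0, 0, 0], [0, 0, -30], -0.06], [[0, 0, 0], [0, 0, -65], -0.06]]}}

```text
t: 14.62
eef_pos: [496.7, 29.1, 148.7]
tool_rot: [0.194, -3.135, -0.002]
wrist_force: [0.4, 0.6, 0.4]
grip_width: 45.3
grip_force: 0.0
```

```bash
python3 - <<'E'
from h import *
go([614.5,350,130],187.1)
cv2.imwrite("pics/up4.png",cv2.resize(snapshot("side")[170:270,205:325,::-1],(600,500)))
E
```

```text
shift [-156.5  304.    18.9] rz -0.0 n 8.2 0.0
```

Request:
{"api": "carry_out", "payload": {"motion": [[[0, 0, 0], [-19, 36, 0], 1], [[0, 0, 0], [-38, 72, 0], 1], [[0, 0, 0], [-56, 108, 0], 1], [[0, 0, 0], [-74, 144, 0], 1], [[0, 0, 0], [-92, 180, 0], 1]]}}

```text
t: 15.08
eef_pos: [568.3, 221.8, 150.4]
tool_rot: [-0.193, 3.13, 0.004]
wrist_force: [0.6, -0.4, 0.8]
grip_width: -0.0
grip_force: 0.0
```

Request:
{"api": "carry_out", "payload": {"motion": [[[0, 0, 0], [-19, 36, 0], 1], [[0, 0, 0], [-38, 72, 0], 1], [[0, 0, 0], [-56, 108, 10], 1], [[0, 0, 0], [-64, 124, 30], 1], [[0, 0, 0], [-64, 124, 50], 1]]}}

```text
t: 15.5
eef_pos: [618.1, 357.0, 100.1]
tool_rot: [-0.2, 3.126, 0.011]
wrist_force: [0.3, -0.1, -1.2]
grip_width: -0.1
grip_force: 0.0
```

```bash
python3 - <<'E'
from h import *
go([614.5,350,67],187.1);print(state()[0]['grip_width'])
im=snapshot("top");cv2.imwrite("pics/t4.png",np.vstack([cv2.resize(im[150:260,60:310,::-1],(600,264),interpolation=3),cv2.resize(snapshot("side")[180:310,205:325,::-1],(300,325))[:, :].repeat(2,1)]))
E
```

```text
shift [ 4.8 -6.7 33. ] rz 0.004 n 0.8 0.0
-0.06687829434352704
```

View pics/t4.png

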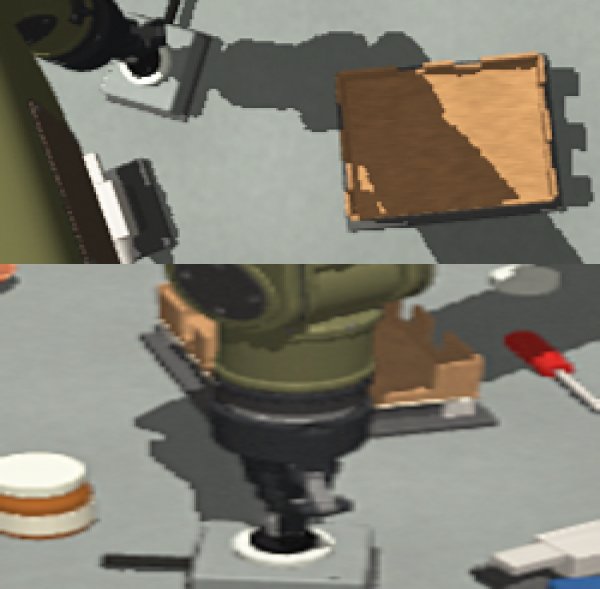

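All four walls are upright in the top view, and the closed fingers are above the black button. Now I press it.

Request:
{"api": "carry_out", "payload": {"motion": [[[0, 0, 0], [4, -6, 5], 1], [[0, 0, 0], [4, -6, 15], 1], [[0, 0, 0], [4, -6, 24], 1], [[0, 0, 0], [4, -6, 30], 1], [[0, 0, 0], [4, -6, 30], 1]]}}

```text
t: 16.02
eef_pos: [612.3, 343.2, 77.5]
tool_rot: [-0.191, 3.129, 0.005]
wrist_force: [-8.7, -5.6, 36.1]
grip_width: -0.2
grip_force: 17.8
```

Request:
{"api": "carry_out", "payload": {"motion": [[[0, 0, 0], [0, 0, 1], 1], [[0, 0, 0], [0, 0, 2], 1], [[0, 0, 0], [0, 0, 2], 1], [[0, 0, 0], [0, 0, 2], 1], [[0, 0, 0], [0, 0, 2], 1]]}}

```text
t: 16.43
eef_pos: [612.3, 343.2, 77.4]
tool_rot: [-0.191, 3.127, 0.006]
wrist_force: [-12.5, -7.7, 43.8]
grip_width: -0.1
grip_force: 21.8
```

Request:
{"api": "carry_out", "payload": {"motion": [[[0, 0, 0], [0, 0, -8], 1], [[0, 0, 0], [0, 0, -18], 1], [[0, 0, 0], [0, 0, -18], 1], [[0, 0, 0], [0, 0, -18], 1], [[0, 0, 0], [0, 0, -18], 1]]}}

```text
t: 16.85
eef_pos: [610.5, 342.8, 83.5]
tool_rot: [0.193, -3.135, 0.0]
wrist_force: [0.6, 0.2, 1.3]
grip_width: 0.1
grip_force: 0.8
```

```bash
python3 - <<'E'
from h import *
go([614.5,350,85],187.1)
cv2.imwrite("pics/jog.png",np.hstack([cv2.resize(snapshot("top")[150:210,95:155,::-1],(400,400),interpolation=3),cv2.resize(snapshot("side")[255:325,230:300,::-1],(400,400),interpolation=3)]))
E
```

```text
shift [-4.9  6.6 -1.5] rz -0.001 n 0.2 0.0
```

View pics/jog.png

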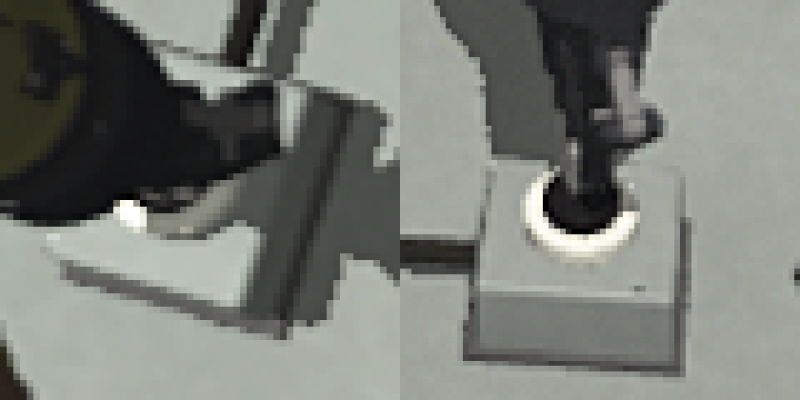

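The fingertips stand toward the far side of the button, so I'll recentre and press in small steps.

Request:
{"api": "carry_out", "payload": {"motion": [[[0, 0, 0], [-3, 4, -2], 1], [[0, 0, 0], [-5, 6.5, -2], 1], [[0, 0, 0], [-5, 6.5, 0], 1], [[0, 0, 0], [-5, 6.5, 2], 1], [[0, 0, 0], [-5, 6.5, 2], 1]]}}

```text
t: 17.37
eef_pos: [615.0, 350.8, 82.0]
tool_rot: [-0.194, 3.135, 0.002]
wrist_force: [0.4, 1.7, 2.0]
grip_width: -0.1
grip_force: 1.3
```

Request:
{"api": "carry_out", "payload": {"motion": [[[0, 0, 0], [0, 0, 2], 1], [[0, 0, 0], [0, 0, 3], 1], [[0, 0, 0], [0, 0, 3], 1]]}}

```text
t: 17.62
eef_pos: [615.0, 350.7, 79.7]
tool_rot: [-0.194, 3.135, 0.002]
wrist_force: [1.2, 2.8, 4.2]
grip_width: 0.0
grip_force: 1.9
```

Request:
{"api": "carry_out", "payload": {"motion": [[[0, 0, 0], [0, 0, 2], 1], [[0, 0, 0], [0, 0, 3], 1], [[0, 0, 0], [0, 0, 3], 1]]}}

```text
t: 17.87
eef_pos: [615.0, 350.7, 78.0]
tool_rot: [-0.194, 3.134, 0.003]
wrist_force: [-2.0, 2.0, 10.8]
grip_width: -0.0
grip_force: 4.7
```

Request:
{"api": "carry_out", "payload": {"motion": [[[0, 0, 0], [0, 0, 2], 1], [[0, 0, 0], [0, 0, 3], 1], [[0, 0, 0], [0, 0, 3], 1]]}}

```text
t: 18.12
eef_pos: [615.1, 350.8, 77.8]
tool_rot: [-0.194, 3.133, 0.004]
wrist_force: [-5.4, -0.1, 22.0]
grip_width: -0.0
grip_force: 10.7
```

Request:
{"api": "carry_out", "payload": {"motion": [[[0, 0, 0], [0, 0, 2], 1], [[0, 0, 0], [0, 0, 3], 1], [[0, 0, 0], [0, 0, 3], 1]]}}

```text
t: 18.37
eef_pos: [615.1, 350.8, 77.5]
tool_rot: [-0.193, 3.131, 0.005]
wrist_force: [-9.1, -2.0, 32.7]
grip_width: 0.1
grip_force: 16.6
```

The spring shows 2 N at z 82, 4 N at 80, and a hard stop at 78, so the button is fully down. I'll ease off slightly and hold.

Request:
{"api": "carry_out", "payload": {"motion": [[[0, 0, 0], [0, 0, -3], 1], [[0, 0, 0], [0, 0, -3], 1], [[0, 0, 0], [0, 0, -3], 1], [[0, 0, 0], [0, 0, -3], 1], [[0, 0, 0], [0, 0, -3], 1]]}}

```text
t: 18.78
eef_pos: [615.1, 350.8, 77.8]
tool_rot: [-0.194, 3.133, 0.004]
wrist_force: [-5.5, -0.1, 20.6]
grip_width: -0.1
grip_force: 10.6
```

Request:
{"api": "carry_out", "payload": {"motion": [[[0, 0, 0], [0, 0, 0], 1], [[0, 0, 0], [0, 0, 0], 1], [[0, 0, 0], [0, 0, 0], 1], [[0, 0, 0], [0, 0, 0], 1], [[0, 0, 0], [0, 0, 0], 1]]}}

```text
t: 19.2
eef_pos: [615.1, 350.7, 77.8]
tool_rot: [-0.194, 3.133, 0.004]
wrist_force: [-5.5, -1.2, 21.7]
grip_width: 0.0
grip_force: 10.6
```

Request:
{"api": "carry_out", "payload": {"motion": [[[0, 0, 0], [0, 0, 0], 1], [[0, 0, 0], [0, 0, 0], 1], [[0, 0, 0], [0, 0, 0], 1], [[0, 0, 0], [0, 0, 0], 1], [[0, 0, 0], [0, 0, 0], 1]]}}

```text
t: 19.62
eef_pos: [615.1, 350.7, 77.8]
tool_rot: [-0.194, 3.133, 0.004]
wrist_force: [-5.4, 0.3, 21.8]
grip_width: -0.2
grip_force: 10.6
```

Request:
{"api": "carry_out", "payload": {"motion": [[[0, 0, 0], [0, 0, 0], 1], [[0, 0, 0], [0, 0, 0], 1], [[0, 0, 0], [0, 0, 0], 1], [[0, 0, 0], [0, 0, 0], 1], [[0, 0, 0], [0, 0, 0], 1]]}}

```text
t: 20.03
eef_pos: [615.0, 350.7, 77.8]
tool_rot: [-0.194, 3.133, 0.004]
wrist_force: [-5.4, -0.3, 20.5]
grip_width: 0.2
grip_force: 10.6
```

Request:
{"api": "carry_out", "payload": {"motion": [[[0, 0, 0], [0, 0, 0], 1], [[0, 0, 0], [0, 0, 0], 1], [[0, 0, 0], [0, 0, 0], 1], [[0, 0, 0], [0, 0, 0], 1], [[0, 0, 0], [0, 0, 0], 1]]}}

```text
t: 20.45
eef_pos: [615.1, 350.8, 77.8]
tool_rot: [-0.194, 3.133, 0.004]
wrist_force: [-5.1, 0.4, 20.8]
grip_width: -0.1
grip_force: 10.6
```

Request:
{"api": "carry_out", "payload": {"motion": [[[0, 0, 0], [0, 0, 0], 1], [[0, 0, 0], [0, 0, 0], 1], [[0, 0, 0], [0, 0, 0], 1], [[0, 0, 0], [0, 0, 0], 1], [[0, 0, 0], [0, 0, 0], 1]]}}

```text
t: 20.87
eef_pos: [615.1, 350.7, 77.8]
tool_rot: [-0.194, 3.133, 0.004]
wrist_force: [-5.0, 0.9, 20.8]
grip_width: -0.1
grip_force: 10.6
```

Request:
{"api": "carry_out", "payload": {"motion": [[[0, 0, 0], [0, 0, 0], 1], [[0, 0, 0], [0, 0, 0], 1], [[0, 0, 0], [0, 0, 0], 1], [[0, 0, 0], [0, 0, 0], 1], [[0, 0, 0], [0, 0, 0], 1]]}}

```text
t: 21.28
eef_pos: [615.0, 350.8, 77.8]
tool_rot: [-0.194, 3.133, 0.004]
wrist_force: [-4.9, 0.2, 21.0]
grip_width: 0.2
grip_force: 10.6
```

Request:
{"api": "carry_out", "payload": {"motion": [[[0, 0, 0], [0, 0, 0], 1], [[0, 0, 0], [0, 0, 0], 1], [[0, 0, 0], [0, 0, 0], 1], [[0, 0, 0], [0, 0, 0], 1], [[0, 0, 0], [0, 0, 0], 1]]}}

```text
t: 21.7
eef_pos: [615.0, 350.8, 77.8]
tool_rot: [-0.194, 3.133, 0.004]
wrist_force: [-4.7, 0.3, 21.2]
grip_width: 0.0
grip_force: 10.6
```

Request:
{"api": "carry_out", "payload": {"motion": [[[0, 0, 0], [0, 0, 0], 1], [[0, 0, 0], [0, 0, 0], 1], [[0, 0, 0], [0, 0, 0], 1], [[0, 0, 0], [0, 0, 0], 1], [[0, 0, 0], [0, 0, 0], 1]]}}

```text
t: 22.12
eef_pos: [615.1, 350.8, 77.8]
tool_rot: [-0.194, 3.133, 0.004]
wrist_force: [-5.4, 0.8, 22.4]
grip_width: -0.1
grip_force: 10.6
```

Request:
{"api": "carry_out", "payload": {"motion": [[[0, 0, 0], [0, 0, -10], 1], [[0, 0, 0], [0, 0, -40], 1], [[0, 0, 0], [0, 0, -80], 1], [[0, 0, 0], [0, 0, -100], 1], [[0, 0, 0], [0, 0, -100], 1]]}}

```text
t: 22.53
eef_pos: [616.9, 350.5, 178.8]
tool_rot: [-0.192, 3.128, 0.004]
wrist_force: [0.9, 0.7, 0.5]
grip_width: 0.1
grip_force: 0.0
```

Request:
{"api": "carry_out", "payload": {"motion": [[[0, 0, 0], [19, -36, 0], -1], [[0, 0, 0], [38, -72, 0], -1], [[0, 0, 0], [56, -108, 0], -1], [[0, 0, 0], [74, -144, 0], -1], [[0, 0, 0], [90, -180, 0], -1]]}}

```text
t: 22.95
eef_pos: [544.7, 157.8, 171.5]
tool_rot: [0.194, -3.132, 0.004]
wrist_force: [-0.8, -0.1, 0.7]
grip_width: 60.7
grip_force: 0.0
```

```bash
cat >> h.py <<'E'
def find():
    im=snapshot("top");h=cv2.cvtColor(im,cv2.COLOR_RGB2HSV);a=im.astype(int);B=(335,160,450,275)
    sat=cv2.inRange(h,(0,80,60),(35,255,255))
    gray=((a.max(2)-a.min(2)<35)&(a.min(2)>165)).astype(np.uint8)*255
    for nm,m,z in(("sat",sat,13),("gray",gray,13)):
        mm=np.zeros_like(m);x0,y0,x1,y1=B;mm[y0:y1,x0:x1]=m[y0:y1,x0:x1]
        mm=cv2.morphologyEx(mm,cv2.MORPH_CLOSE,np.ones((5,5),np.uint8))
        for c in cv2.findContours(mm,cv2.RETR_EXTERNAL,cv2.CHAIN_APPROX_NONE)[0]:
            if cv2.contourArea(c)>60: print(nm,rect("top",c[:,0],z),a[c[:,0,1].astype(int).mean().astype(int),int(c[:,0,0].mean())].tolist())
E
python3 - <<'E'
from h import *
find();s,R,y=state();print(s['eef_pos'],y,s['grip_width'])
go([428,-265,150],142.8);go([529,-387.5,150],173.2);go([531.7,-270.8,150],157.5)
E
```

```text
sat [ 427.3 -269.4   28.6   87.5  142.8] [204, 127, 71]
sat [ 528.7 -387.5   37.4   85.6  173.2] [248, 213, 99]
gray [ 531.8 -341.1  290.1  295.2   91.4] [173, 179, 170]
[541.01653303 150.84130629 171.2696534 ] -173.2267685119992 67.49126708068873
shift [ 161.1 -399.4   26.1] rz 0.767 n 10.3 6.1
shift [  75.2 -533.    26.3] rz 0.237 n 12.9 1.9
shift [  58.8 -417.4   25.2] rz 0.511 n 10.1 4.1
```

The button is released. Next is the brush.

Request:
{"api": "carry_out", "payload": {"motion": [[[0, 0, 0], [16, -38, 0], -0.4], [[0, 0, 0], [32, -76, 0], -0.4], [[0, 0, 0], [48, -114, 0], -0.4], [[0, 0, 0], [64, -152, 0], -0.4], [[0, 0, 0], [80, -190, 0], -0.4]]}}

```text
t: 23.42
eef_pos: [489.1, -39.9, 172.0]
tool_rot: [0.193, -3.132, 0.001]
wrist_force: [0.3, -0.4, 0.1]
grip_width: 59.8
grip_force: 0.0
```

Request:
{"api": "carry_out", "payload": {"motion": [[[0, 0, 0], [16, -38, 0], -0.4], [[0, 0, 0], [32, -76, 5], -0.4], [[0, 0, 0], [48, -114, 10], -0.4], [[0, 0, 0], [64, -152, 20], -0.4], [[0, 0, 0], [80, -190, 26], -0.4]]}}

```text
t: 23.83
eef_pos: [433.1, -237.0, 145.7]
tool_rot: [0.193, -3.132, -0.002]
wrist_force: [0.8, 0.2, 0.1]
grip_width: 59.6
grip_force: 0.0
```

Request:
{"api": "carry_out", "payload": {"motion": [[[0, 0, 0.12], [0, -10, 0], -0.4], [[0, 0, 0.24], [0, -10, 0], -0.4], [[0, 0, 0.36], [0, -10, 0], -0.4], [[0, 0, 0.48], [0, -10, 0], -0.4], [[0, 0, 0.6], [0, -10, 0], -0.4]]}}

```text
t: 24.25
eef_pos: [435.2, -245.5, 146.0]
tool_rot: [-0.752, -3.046, -0.0]
wrist_force: [-0.0, -0.3, -0.2]
grip_width: 60.1
grip_force: 0.0
```

Request:
{"api": "carry_out", "payload": {"motion": [[[0, 0, 0.12], [0, 0, 0], -0.4], [[0, 0, 0.167], [0, 0, 0], -0.4], [[0, 0, 0.167], [0, 0, 0], -0.4]]}}

```text
t: 24.5
eef_pos: [435.4, -245.2, 146.1]
tool_rot: [-0.994, -2.976, 0.0]
wrist_force: [-0.6, -0.1, 0.5]
grip_width: 59.6
grip_force: 0.0
```

```bash
python3 - <<'E'
from h import *
go([427.6,-266.5,26],142.8);print(state()[0]['eef_pos'])
s=snapshot("side");cv2.imwrite("pics/b.png",cv2.resize(s[130:200,220:320,::-1],(600,420),interpolation=3))
E
```

```text
shift [ -6.9 -21.5 120.1] rz 0.004 n 2.9 0.0
[ 435.39546048 -245.23191893  146.12977137]
```

View pics/b.png

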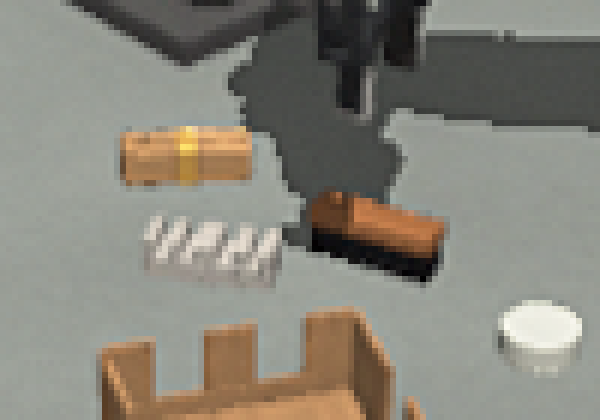

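The brush (375,235), swage (212,250) and clamp (187,157) are still in their places. I'll go down and grip the brush.

Request:
{"api": "carry_out", "payload": {"motion": [[[0, 0, 0], [-7, -21, 20], -0.4], [[0, 0, 0], [-7, -21, 55], -0.4], [[0, 0, 0], [-7, -21, 90], -0.4], [[0, 0, 0], [-7, -21, 115], -0.4], [[0, 0, 0], [-7, -21, 120], -0.4]]}}

```text
t: 24.97
eef_pos: [425.9, -264.5, 23.1]
tool_rot: [-0.99, -2.972, -0.003]
wrist_force: [-0.8, 0.4, -0.6]
grip_width: 59.7
grip_force: 0.0
```

Request:
{"api": "carry_out", "payload": {"motion": [[[0, 0, 0], [0, 0, 0], 0.7], [[0, 0, 0], [0, 0, 0], 0.7], [[0, 0, 0], [0, 0, 0], 0.7], [[0, 0, 0], [0, 0, 0], 0.7], [[0, 0, 0], [0, 0, 0], 0.7]], "newtons": 60}}

```text
t: 25.38
eef_pos: [431.2, -267.4, 29.0]
tool_rot: [0.992, 2.977, -0.001]
wrist_force: [0.4, 0.3, 4.4]
grip_width: 25.0
grip_force: 59.4
```

Request:
{"api": "carry_out", "payload": {"motion": [[[0, 0, 0], [0, 0, 0], 0.7], [[0, 0, 0], [0, 0, -25], 0.7], [[0, 0, 0], [0, 0, -60], 0.7], [[0, 0, 0], [0, 0, -100], 0.7], [[0, 0, 0], [0, 0, -140], 0.7]]}}

```text
t: 25.8
eef_pos: [429.0, -266.1, 168.9]
tool_rot: [-0.993, -2.979, -0.0]
wrist_force: [0.6, -0.8, -1.1]
grip_width: 25.0
grip_force: 59.0
```

```bash
python3 - <<'E'
from h import *
go(T(0,58,160),187.1);print(state()[0]['grip_width'])
E
```

```text
shift [130.4 349.3   9.1] rz -0.768 n 8.9 6.1
25.003789502766473
```

Request:
{"api": "carry_out", "payload": {"motion": [[[0, 0, 0], [14, 37, 0], 0.7], [[0, 0, 0], [28, 74, 0], 0.7], [[0, 0, 0], [42, 112, 0], 0.7], [[0, 0, 0], [55, 148, 0], 0.7], [[0, 0, 0], [65, 175, 0], 0.7]]}}

```text
t: 26.22
eef_pos: [483.3, -85.1, 168.1]
tool_rot: [0.992, 2.98, 0.002]
wrist_force: [0.3, -0.9, -0.7]
grip_width: 25.0
grip_force: 59.2
```

Request:
{"api": "carry_out", "payload": {"motion": [[[0, 0, 0], [14, 37, 0], 0.7], [[0, 0, 0], [28, 74, 0], 0.7], [[0, 0, 0], [42, 112, 0], 0.7], [[0, 0, 0], [55, 148, 0], 0.7], [[0, 0, 0], [65, 175, 0], 0.7]]}}

```text
t: 26.63
eef_pos: [536.6, 94.4, 167.9]
tool_rot: [0.991, 2.98, 0.002]
wrist_force: [0.5, -0.1, -0.4]
grip_width: 25.1
grip_force: 59.2
```

Request:
{"api": "carry_out", "payload": {"motion": [[[0, 0, -0.12], [0, 0, 0], 0.7], [[0, 0, -0.24], [0, 0, 0], 0.7], [[0, 0, -0.36], [0, 0, 0], 0.7], [[0, 0, -0.48], [0, 0, 0], 0.7], [[0, 0, -0.6], [0, 0, 0], 0.7]]}}

```text
t: 27.05
eef_pos: [535.7, 91.5, 167.7]
tool_rot: [0.059, 3.141, -0.0]
wrist_force: [0.9, 0.9, -1.0]
grip_width: 24.7
grip_force: 59.3
```

Request:
{"api": "carry_out", "payload": {"motion": [[[0, 0, -0.12], [0, 0, 0], 0.7], [[0, 0, -0.168], [0, 0, 0], 0.7], [[0, 0, -0.168], [0, 0, 0], 0.7], [[0, 0, -0.168], [0, 0, 0], 0.7]]}}

```text
t: 27.38
eef_pos: [535.8, 91.3, 167.6]
tool_rot: [-0.193, 3.136, 0.0]
wrist_force: [-0.3, -0.2, -0.9]
grip_width: 24.8
grip_force: 59.3
```

```bash
python3 - <<'E'
from h import *
go(T(0,58,74),187.1);s=state()[0];print(s['grip_width'],s['grip_force'])
find()
E
```

```text
shift [ 1.4  0.4 93.6] rz -0.001 n 2.2 0.0
24.753171234518224 59.255420565605164
sat [ 528.7 -387.5   37.4   85.6  173.2] [246, 209, 96]
gray [ 540.1 -339.8  277.5  292.1   90.3] [171, 177, 167]
```

Request:
{"api": "carry_out", "payload": {"motion": [[[0, 0, 0], [0, 0, 30], 0.7], [[0, 0, 0], [0, 0, 60], 0.7], [[0, 0, 0], [0, 0, 80], 0.7], [[0, 0, 0], [0, 0, 92], 0.7], [[0, 0, 0], [0, 0, 93], 0.7]]}}

```text
t: 27.85
eef_pos: [534.5, 90.9, 72.8]
tool_rot: [0.193, -3.132, 0.001]
wrist_force: [0.1, -0.5, -0.8]
grip_width: 24.3
grip_force: 60.8
```

Request:
{"api": "carry_out", "payload": {"motion": [[[0, 0, 0], [0, 0, 0], 0.7], [[0, 0, 0], [0, 0, 0], 0.0], [[0, 0, 0], [0, 0, 0], 0.0], [[0, 0, 0], [0, 0, 0], 0.0], [[0, 0, 0], [0, 0, 0], 0.0]]}}

```text
t: 28.27
eef_pos: [536.4, 91.4, 75.0]
tool_rot: [-0.195, 3.134, 0.0]
wrist_force: [-0.5, 0.0, 0.1]
grip_width: 42.8
grip_force: 0.0
```

Request:
{"api": "carry_out", "payload": {"motion": [[[0, 0, 0], [0, 0, -20], 0.0], [[0, 0, 0], [0, 0, -50], 0.0], [[0, 0, 0], [0, 0, -85], -0.4], [[0, 0, 0], [0, 0, -95], -0.4], [[0, 0, 0], [0, 0, -95], -0.4]]}}

```text
t: 28.68
eef_pos: [538.8, 91.8, 173.3]
tool_rot: [-0.194, 3.127, 0.001]
wrist_force: [0.5, 0.1, 0.9]
grip_width: 59.9
grip_force: 0.0
```

```bash
python3 - <<'E'
from h import *
im=snapshot("top");cv2.imwrite("pics/b2.png",cv2.resize(im[150:270,190:450,::-1],(780,360),interpolation=3))
a=im.astype(int);g=(a.min(2)>188).astype(np.uint8)*255
c=big(g,(335,185,395,245));print(rect("top",c,13))
go([531.7,-270.8,150],157.5)
E
```

```text
[ 515.5 -301.    32.6   81.6  157.6]
shift [  50.5 -358.9   20.8] rz 0.517 n 8.7 4.1
```

View pics/b2.png

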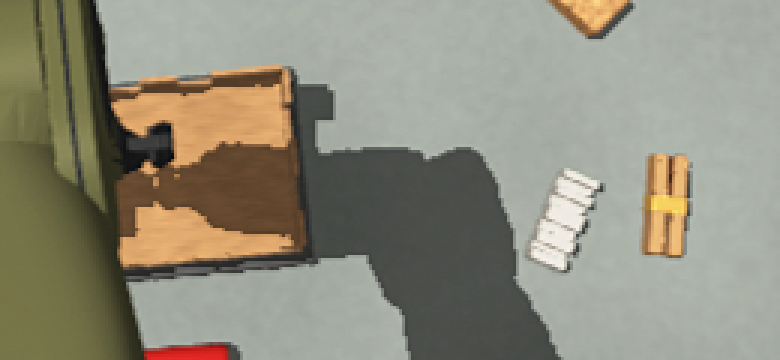

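The swage has been knocked to (515,-301), still at 157.6°. Both tools are clear. I'll fetch the swage.

Request:
{"api": "carry_out", "payload": {"motion": [[[0, 0, 0], [7, -38, 0], -0.4], [[0, 0, 0], [14, -76, 0], -0.4], [[0, 0, 0], [21, -114, 0], -0.4], [[0, 0, 0], [29, -152, 0], -0.4], [[0, 0, 0], [36, -192, 0], -0.4]]}}

```text
t: 29.15
eef_pos: [522.1, -104.7, 167.5]
tool_rot: [0.196, -3.132, -0.002]
wrist_force: [1.3, 0.8, -0.4]
grip_width: 59.7
grip_force: 0.0
```

Request:
{"api": "carry_out", "payload": {"motion": [[[0, 0, 0], [7, -38, 0], -0.4], [[0, 0, 0], [14, -76, 5], -0.4], [[0, 0, 0], [21, -114, 10], -0.4], [[0, 0, 0], [29, -152, 20], -0.4], [[0, 0, 0], [36, -195, 25], -0.4]]}}

```text
t: 29.57
eef_pos: [510.2, -300.0, 141.6]
tool_rot: [0.195, -3.132, -0.005]
wrist_force: [0.4, 1.4, -0.8]
grip_width: 60.1
grip_force: 0.0
```

Request:
{"api": "carry_out", "payload": {"motion": [[[0, 0, 0.12], [0, 0, 0], -0.4], [[0, 0, 0.24], [0, 0, 0], -0.4], [[0, 0, 0.36], [0, 0, 0], -0.4], [[0, 0, 0.48], [0, 0, 0], -0.4], [[0, 0, 0.515], [0, 0, 0], -0.4]]}}

```text
t: 29.98
eef_pos: [511.1, -299.0, 142.3]
tool_rot: [-0.617, -3.077, -0.002]
wrist_force: [0.1, -0.6, -0.2]
grip_width: 59.8
grip_force: 0.0
```

```bash
python3 - <<'E'
from h import *
go([515.5,-301,20],157.6)
E
```

```text
shift [ -5.3  -0.2 122.3] rz -0.005 n 2.9 0.0
```

Request:
{"api": "carry_out", "payload": {"motion": [[[0, 0, 0], [-5, 0, 35], -0.4], [[0, 0, 0], [-5, 0, 70], -0.4], [[0, 0, 0], [-5, 0, 100], -0.4], [[0, 0, 0], [-5, 0, 112], -0.4], [[0, 0, 0], [-5, 0, 118], -0.4]]}}

```text
t: 30.4
eef_pos: [513.4, -299.2, 21.8]
tool_rot: [-0.608, -3.073, -0.005]
wrist_force: [-0.4, -0.7, -0.4]
grip_width: 59.9
grip_force: 0.0
```

Request:
{"api": "carry_out", "payload": {"motion": [[[0, 0, 0], [0, 0, 3], -0.4], [[0, 0, 0], [0, 0, 3], 0.7], [[0, 0, 0], [0, 0, 3], 0.7], [[0, 0, 0], [0, 0, 3], 0.7], [[0, 0, 0], [0, 0, 3], 0.7]], "newtons": 90}}

```text
t: 30.82
eef_pos: [518.1, -301.7, 25.2]
tool_rot: [0.609, 3.079, -0.001]
wrist_force: [0.6, 0.9, 1.8]
grip_width: 28.4
grip_force: 90.2
```

Request:
{"api": "carry_out", "payload": {"motion": [[[0, 0, 0], [0, 0, 0], 0.7], [[0, 0, 0], [0, 0, -25], 0.7], [[0, 0, 0], [0, 0, -60], 0.7], [[0, 0, 0], [0, 0, -100], 0.7], [[0, 0, 0], [0, 0, -140], 0.7]]}}

```text
t: 31.23
eef_pos: [515.9, -300.8, 164.2]
tool_rot: [-0.609, -3.079, -0.001]
wrist_force: [0.9, -0.8, -4.5]
grip_width: 27.5
grip_force: 89.7
```

```bash
python3 - <<'E'
from h import *
go(T(0,0,160),187.1);s=state()[0];print(s['grip_width'],s['wrist_force'])
E
```

```text
shift [103.9 319.3   4.5] rz -0.515 n 8.1 4.1
27.467741528399706 [ 0.85105859 -0.77974246 -4.47763083]
```

Request:
{"api": "carry_out", "payload": {"motion": [[[0, 0, 0], [9, 28, 0], 0.7], [[0, 0, 0], [20, 60, 0], 0.7], [[0, 0, 0], [30, 95, 0], 0.7], [[0, 0, 0], [42, 130, 0], 0.7], [[0, 0, 0], [52, 160, 0], 0.7]]}}

```text
t: 31.65
eef_pos: [529.3, -131.6, 163.5]
tool_rot: [-0.61, -3.081, -0.001]
wrist_force: [0.9, -0.7, -3.7]
grip_width: 28.2
grip_force: 89.8
```

Request:
{"api": "carry_out", "payload": {"motion": [[[0, 0, 0], [12, 36, 0], 0.7], [[0, 0, 0], [24, 72, 0], 0.7], [[0, 0, 0], [36, 108, 0], 0.7], [[0, 0, 0], [46, 140, 0], 0.7], [[0, 0, 0], [52, 159, 0], 0.7]]}}

```text
t: 32.07
eef_pos: [542.0, 36.5, 163.5]
tool_rot: [-0.606, -3.082, -0.002]
wrist_force: [0.3, -0.5, -4.2]
grip_width: 28.2
grip_force: 89.8
```

Request:
{"api": "carry_out", "payload": {"motion": [[[0, 0, -0.1], [0, 0, 0], 0.7], [[0, 0, -0.22], [0, 0, 0], 0.7], [[0, 0, -0.34], [0, 0, 0], 0.7], [[0, 0, -0.45], [0, 0, 0], 0.7], [[0, 0, -0.515], [0, 0, 0], 0.7]]}}

```text
t: 32.48
eef_pos: [542.0, 33.3, 163.3]
tool_rot: [0.203, -3.134, 0.001]
wrist_force: [0.1, 0.3, -3.8]
grip_width: 27.7
grip_force: 89.9
```

```bash
python3 - <<'E'
from h import *
go(T(0,0,70),187.1);s=state()[0];print(s['grip_width'],s['grip_force'],s['wrist_force'])
s=snapshot("side");cv2.imwrite("pics/c.png",cv2.resize(s[140:270,195:325,::-1],(600,600),interpolation=3))
E
```

```text
shift [ 0.3  0.8 93.3] rz 0.005 n 2.2 0.0
27.71865788331356 89.9135148525238 [ 0.14276976  0.27005876 -3.7594091 ]
```

View pics/c.png

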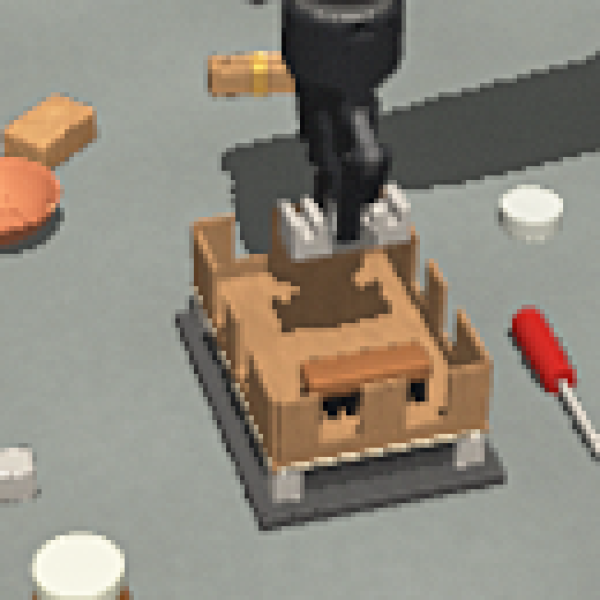

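The swage is held level over the tray, and the brush lies on the tray floor by the left wall. I'll lower the swage.

Request:
{"api": "carry_out", "payload": {"motion": [[[0, 0, 0], [0, 0, 30], 0.7], [[0, 0, 0], [0, 0, 60], 0.7], [[0, 0, 0], [0, 0, 78], 0.7], [[0, 0, 0], [0, 0, 87], 0.7], [[0, 0, 0], [0, 0, 91], 0.7]]}}

```text
t: 32.95
eef_pos: [541.0, 33.0, 71.0]
tool_rot: [0.193, -3.132, 0.0]
wrist_force: [-0.2, -0.4, -2.2]
grip_width: 27.8
grip_force: 89.8
```

Request:
{"api": "carry_out", "payload": {"motion": [[[0, 0, 0], [0, 0, 1], 0.7], [[0, 0, 0], [0, 0, 2], 0.7], [[0, 0, 0], [0, 0, 2], 0.0], [[0, 0, 0], [0, 0, 2], 0.0], [[0, 0, 0], [0, 0, 2], 0.0]]}}

```text
t: 33.37
eef_pos: [543.9, 33.3, 72.2]
tool_rot: [-0.195, 3.132, -0.0]
wrist_force: [0.6, -0.3, 0.1]
grip_width: 42.8
grip_force: 0.0
```

Request:
{"api": "carry_out", "payload": {"motion": [[[0, 0, 0], [0, 0, -20], 0.0], [[0, 0, 0], [0, 0, -50], 0.0], [[0, 0, 0], [0, 0, -85], -0.4], [[0, 0, 0], [0, 0, -95], -0.4], [[0, 0, 0], [0, 0, -95], -0.4]]}}

```text
t: 33.78
eef_pos: [545.8, 33.4, 170.2]
tool_rot: [-0.194, 3.126, -0.0]
wrist_force: [0.5, -0.1, 0.2]
grip_width: 60.0
grip_force: 0.0
```

```bash
python3 - <<'E'
from h import *
find()
go([528.7,-387.5,145],173.2)
E
```

```text
sat [ 528.7 -387.5   37.4   85.6  173.2] [246, 207, 95]
gray [ 4.231e+02 -2.044e+02  7.940e+01  2.000e+01  3.000e-01] [170, 177, 167]
gray [ 545.6 -339.2  262.5  289.6   91.4] [169, 175, 165]
shift [  67.6 -415.7   22.7] rz 0.243 n 10.1 1.9
```

Request:
{"api": "carry_out", "payload": {"motion": [[[0, 0, 0], [7, -39, 0], -0.4], [[0, 0, 0], [14, -78, 0], -0.4], [[0, 0, 0], [20, -117, 0], -0.4], [[0, 0, 0], [27, -156, 0], -0.4], [[0, 0, 0], [33, -195, 0], -0.4]]}}

```text
t: 34.25
eef_pos: [532.4, -165.6, 164.0]
tool_rot: [0.196, -3.133, -0.002]
wrist_force: [0.7, -0.4, 0.4]
grip_width: 59.7
grip_force: 0.0
```

Request:
{"api": "carry_out", "payload": {"motion": [[[0, 0, 0], [7, -39, 0], -0.4], [[0, 0, 0], [14, -78, 5], -0.4], [[0, 0, 0], [20, -117, 10], -0.4], [[0, 0, 0], [27, -156, 18], -0.4], [[0, 0, 0], [33, -195, 22], -0.4]]}}

```text
t: 34.67
eef_pos: [523.5, -363.1, 140.9]
tool_rot: [0.194, -3.133, -0.004]
wrist_force: [0.0, -0.2, 0.3]
grip_width: 59.7
grip_force: 0.0
```

Request:
{"api": "carry_out", "payload": {"motion": [[[0, 0, 0.1], [0, -15, 0], -0.4], [[0, 0, 0.2], [0, -25, 0], -0.4], [[0, 0, 0.24], [0, -25, 0], -0.4], [[0, 0, 0.24], [0, -25, 0], -0.4], [[0, 0, 0.24], [0, -25, 0], -0.4]]}}

```text
t: 35.08
eef_pos: [527.5, -386.2, 141.9]
tool_rot: [-0.18, -3.134, -0.003]
wrist_force: [-0.7, 0.1, 0.4]
grip_width: 59.5
grip_force: 0.0
```

```bash
python3 - <<'E'
from h import *
go([528.7,-387.5,20],173.2)
E
```

```text
shift [ -1.7  -1.3 121.9] rz 0.004 n 2.9 0.0
```

Request:
{"api": "carry_out", "payload": {"motion": [[[0, 0, 0], [-2, -1, 35], -0.4], [[0, 0, 0], [-2, -1, 70], -0.4], [[0, 0, 0], [-2, -1, 100], -0.4], [[0, 0, 0], [-2, -1, 112], -0.4], [[0, 0, 0], [-2, -1, 118], -0.4]]}}

```text
t: 35.5
eef_pos: [528.3, -385.8, 22.6]
tool_rot: [-0.179, -3.131, -0.005]
wrist_force: [0.3, 0.6, -0.4]
grip_width: 59.6
grip_force: 0.0
```

Request:
{"api": "carry_out", "payload": {"motion": [[[0, 0, 0], [0, 0, 4], -0.4], [[0, 0, 0], [0, 0, 5], 0.7], [[0, 0, 0], [0, 0, 5], 0.7], [[0, 0, 0], [0, 0, 5], 0.7], [[0, 0, 0], [0, 0, 5], 0.7]], "newtons": 60}}

```text
t: 35.92
eef_pos: [531.6, -388.9, 22.8]
tool_rot: [0.181, 3.133, -0.003]
wrist_force: [-0.7, 0.6, 5.3]
grip_width: 26.7
grip_force: 62.2
```

Request:
{"api": "carry_out", "payload": {"motion": [[[0, 0, 0], [0, 0, 0], 0.7], [[0, 0, 0], [0, 0, -25], 0.7], [[0, 0, 0], [0, 0, -60], 0.7], [[0, 0, 0], [0, 0, -100], 0.7], [[0, 0, 0], [0, 0, -140], 0.7]]}}

```text
t: 36.33
eef_pos: [529.4, -387.5, 161.6]
tool_rot: [-0.182, -3.135, -0.002]
wrist_force: [0.6, -0.4, -0.8]
grip_width: 26.7
grip_force: 61.4
```

```bash
python3 - <<'E'
from h import *
go(T(0,-58,160),187.1);s=state()[0];print(s['grip_width'],s['wrist_force'])
E
```

```text
shift [ 22.9 363.7   2. ] rz -0.24 n 8.7 1.9
26.74097458329137 [ 0.60418687 -0.35642905 -0.83601089]
```

Request:
{"api": "carry_out", "payload": {"motion": [[[0, 0, 0], [2, 35, 0], 0.7], [[0, 0, 0], [4, 72, 0], 0.7], [[0, 0, 0], [7, 110, 0], 0.7], [[0, 0, 0], [9, 148, 0], 0.7], [[0, 0, 0], [11, 182, 0], 0.7]]}}

```text
t: 36.75
eef_pos: [539.9, -204.0, 161.0]
tool_rot: [0.182, 3.136, 0.001]
wrist_force: [0.8, -0.4, -1.3]
grip_width: 26.9
grip_force: 61.4
```

Request:
{"api": "carry_out", "payload": {"motion": [[[0, 0, 0], [2, 38, 0], 0.7], [[0, 0, 0], [4, 76, 0], 0.7], [[0, 0, 0], [7, 114, 0], 0.7], [[0, 0, 0], [9, 150, 0], 0.7], [[0, 0, 0], [12, 182, 0], 0.7]]}}

```text
t: 37.17
eef_pos: [549.3, -21.6, 161.0]
tool_rot: [0.181, 3.136, 0.0]
wrist_force: [-0.0, -0.2, -0.7]
grip_width: 26.3
grip_force: 61.4
```

Request:
{"api": "carry_out", "payload": {"motion": [[[0, 0, -0.1], [0, 0, 0], 0.7], [[0, 0, -0.2], [0, 0, 0], 0.7], [[0, 0, -0.24], [0, 0, 0], 0.7], [[0, 0, -0.24], [0, 0, 0], 0.7], [[0, 0, -0.24], [0, 0, 0], 0.7]]}}

```text
t: 37.58
eef_pos: [549.4, -23.8, 160.8]
tool_rot: [-0.193, 3.136, -0.0]
wrist_force: [-0.1, 0.4, -0.9]
grip_width: 26.9
grip_force: 61.4
```

```bash
python3 - <<'E'
from h import *
go(T(0,-58,68),187.1);s=state()[0];print(s['grip_width'],s['grip_force'],s['wrist_force'])
E
```

```text
shift [ 0.7  0.3 92.8] rz -0.001 n 2.2 0.0
26.868691984892422 61.39071822166443 [-0.08227539  0.36612682 -0.91335439]
```

Request:
{"api": "carry_out", "payload": {"motion": [[[0, 0, 0], [0, 0, 30], 0.7], [[0, 0, 0], [0, 0, 60], 0.7], [[0, 0, 0], [0, 0, 78], 0.7], [[0, 0, 0], [0, 0, 87], 0.7], [[0, 0, 0], [0, 0, 91], 0.7]]}}

```text
t: 38.0
eef_pos: [548.2, -24.0, 68.2]
tool_rot: [0.193, -3.133, -0.0]
wrist_force: [-3.8, 0.5, 7.0]
grip_width: 26.7
grip_force: 61.2
```

Request:
{"api": "carry_out", "payload": {"motion": [[[0, 0, 0], [0, 0, 2], 0.7], [[0, 0, 0], [0, 0, 3], 0.7], [[0, 0, 0], [0, 0, 3], 0.02], [[0, 0, 0], [0, 0, 3], 0.02], [[0, 0, 0], [0, 0, 3], 0.02]]}}

```text
t: 38.42
eef_pos: [550.9, -23.7, 67.8]
tool_rot: [-0.195, 3.133, -0.0]
wrist_force: [0.1, 1.0, 2.6]
grip_width: 41.7
grip_force: 1.4
```

Request:
{"api": "carry_out", "payload": {"motion": [[[0, 0, 0], [0, 0, -20], 0.02], [[0, 0, 0], [0, 0, -50], 0.02], [[0, 0, 0], [0, 0, -85], 0.02], [[0, 0, 0], [0, 0, -125], 0.02], [[0, 0, 0], [0, 0, -150], 0.02]]}}

```text
t: 38.83
eef_pos: [551.0, -24.1, 220.8]
tool_rot: [-0.194, 3.131, -0.002]
wrist_force: [0.4, 0.3, 0.9]
grip_width: 41.8
grip_force: 0.0
```

Request:
{"api": "carry_out", "payload": {"motion": [[[0, 0, 0], [20, -36, 0], 0.0], [[0, 0, 0], [40, -72, 0], 0.0], [[0, 0, 0], [60, -108, 0], 0.0], [[0, 0, 0], [80, -144, 0], 0.0], [[0, 0, 0], [100, -180, 0], 0.0]]}}

```text
t: 39.25
eef_pos: [472.0, -216.5, 217.3]
tool_rot: [-0.196, 3.134, -0.002]
wrist_force: [0.8, -0.0, -0.1]
grip_width: 42.7
grip_force: 0.0
```

Request:
{"api": "carry_out", "payload": {"motion": [[[0, 0, 0], [20, -36, 0], 0.0], [[0, 0, 0], [40, -72, 0], 0.0], [[0, 0, 0], [60, -108, 0], 0.0], [[0, 0, 0], [80, -144, 0], 0.0], [[0, 0, 0], [100, -180, 0], 0.0]]}}

```text
t: 39.67
eef_pos: [394.6, -408.0, 217.2]
tool_rot: [-0.195, 3.135, -0.002]
wrist_force: [0.7, 0.3, -0.1]
grip_width: 42.6
grip_force: 0.0
```

```bash
python3 - <<'E'
from h import *
cv2.imwrite("pics/fin.png",np.vstack([cv2.resize(snapshot("top")[90:300,80:430,::-1],(500,300),interpolation=3),cv2.resize(snapshot("side")[170:290,200:400,::-1],(500,300),interpolation=3)]))
E
```

```text
(no output)
```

View pics/fin.png

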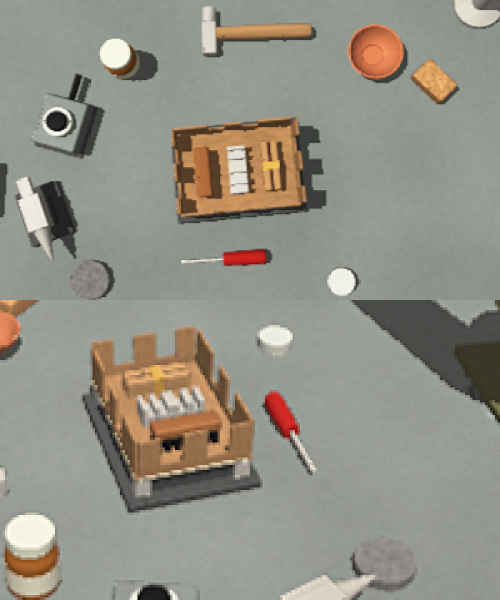

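The final views show the brush, swage and clamp side by side on the tray floor, about (204,172), (238,170) and (273,167). All four walls are upright, the button is up, and nothing else has moved.

```bash
python3 -c "
from h import *
print(ticket.close_job())"
```

```text
the job is handed in; nothing more can be done
None
```

I folded all four walls upright and ran the stitcher by holding the jog button down for over three seconds with the tray empty. I then packed the brush, swage and clamp flat on the tray floor (the loupe was absent) and handed the job in; no verdict was returned.

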